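Turn the back-to-front card case round in its sleeve

TASK

Three cardboard card cases stand in grey sleeves on the desk, and one of them was put away back to front: its sloping label end is at the sleeve's high back wall instead of at the low front lip. Slide that case up out of its sleeve, turn it round and slide it back down into the same sleeve, fully home, so that its sloping label end is at the low front lip. Lower it rather than letting it drop, and leave the other two cases where they are.

Things in the scene. Friction and masses are not known exactly. Their poses are not given: they have to be found in the camera images.
- case: The case to turn: closed rigid cardboard box, 130 long (x), 40 wide (y), 110 mm high, 0.2-0.45 kg, balanced near mid-length. Origin: centre of underside, +z up, +x to its label end. Top level from x=-65 to +25 mm, then slopes at 45 deg to 70 mm height at x=+65; white label on the slope. Top 45 mm stand free of the sleeve: pinch across the width. Starts with label end at the high back wall.
- sleeve: Its fixed grey steel sleeve, open on top. Front faces away from the robot (+x) within 15 deg. Origin: on the desk at the foot of the low front lip; +x out of the front. Outer x=-148..0, 56 mm wide; inner 140x48, floor at 6 mm; a seated case is at x=-74, y=0, z=6 (play 5 each end, 4 each side). Side and back walls 60 mm, front 25 mm, each with a 45 deg outward flare 8 mm more (rim 68, front 33).
- case_b: A second, equal card case, already the right way round in its own equal sleeve (label end at the low front lip). Leave it alone. Origin and axes as for case.
- case_c: A third, equal card case, already the right way round in its own equal sleeve. Leave it alone. Origin and axes as for case.
Things that resemble listed ones, but are neither listed nor needed, are in the scene too. What is shaped like the case but yellow is not meant.

How it is judged:
By the outcome, as a careful person would: the job done as asked, in the order asked, and still so for the second after the job is handed in, with the robot touching nothing.
It also fails if it takes over 38 s, if anything falls off the work surface, if the arm or the gripper's body presses on something with over 40 N, if the wrist force passes 120 N, or if a joint passes its speed limit or range.

ROBOT

A 6-joint arm with a two-finger parallel gripper is mounted at the origin on the work surface. World frame = base frame: x ahead of the robot, y to its left, z up, the work surface at z = 0. Lengths are in m, angles in degrees, forces in N, time in s.
With the tool pointing down it reaches from about 0.375 to 0.75 m from the base axis. Payload 9 kg.
Tool frame: the origin (TCP) lies where the fingers leave the gripper's body, on its centre line; the fingertips stand 73 mm ahead of it and the grasp point (between the pads) lies 54 mm ahead of it (robot.tip_reach is the distance from the TCP to the fingertips, in m); z points along the fingers, y is the direction in which the jaws open and shut (so a half turn about z gives the same grasp; the last joint's range is limited). The gripper opens to 85 mm and grips with 20 to 120 N. Pads are 22 mm wide; open, the fingers measure 114 mm over their backs; the gripper's body (76 mm by 85 mm) begins 54 mm behind the grasp point. The pads swing forward as they close: fully open they stand 13 mm farther back than shut.
Start: joints at [-12.473, 5.964, 5.575, 89.605, 0, 77.527], TCP at [0.6, 0, 0.304] pointing down, gripper open.
Joint ranges: [-171.21, 171.21], [-48.23, 106.86], [-62.78, 66.21], [-105.2, 120.99], [-86.42, 89.51], [-180, 180]. Speed limits (degrees/s): [127.2, 127.2, 147.25, 180, 180, 180].

INTERFACE

Orientations are given as [roll, pitch, yaw] about the fixed x, y, z axes, in that order (R = Rz(yaw) Ry(pitch) Rx(roll)).
In Python, from plant import robot gives the robot as it stands. Calls block until the motion is done:
- robot.move_pose(position, orientation): joint-space move of the TCP to a pose.
- robot.line_to(position, vel=0.15, rotation=None, guard=None): straight line of the TCP; rotation=None keeps the orientation; vel is the mean speed in m/s. With guard (N) it stops when the force on the tool has changed by that much, and returns True; else False.
- robot.goto_joints(angles): joint-space move.
- robot.set_gripper(opening): finger opening in m; the grip force is fixed at half the most; returns when the fingers have stopped.
- robot.pause(seconds).
- robot.ik(position, orientation): joint angles nearest the present ones, or None.
- robot.observe(): the state.
- robot.grab_frame(name): name is "scene" or "side" or "wrist"; returns the picture (420x560x3 uint8, blue, green, red); there is no depth.
- robot.get_calibration(name): a dict with "vertical_fov" (degrees; the focal length in pixels is half the picture's height over the tangent of half this angle, whatever the lens; pixels are square), "cx", "cy" (the principal point, pixels), "rvec" (rotation vector, rad) and "tvec" (3), from world to camera coordinates, as OpenCV has them. Camera axes: x right, y down, z forward; pixel columns grow to the right and rows downward; lengths in m; the calibration is good to about 2 mm. A picture is of the moment at which its call begins: read the wrist's pose just before it. get_calibration takes no time and is no camera call; for the wrist camera it gives the pose at the moment of the call.
A pose or a line that the arm cannot do raises robot.IKError and nothing moves.
- robot.job_done(): hands the job in, once; it reports no verdict.
The state is a dict: "time": time; "q": joint angles; "qvel": joint speeds; "joint_torque": joint torques, N m; "tool_pos": TCP position; "tcp_rot": TCP orientation; "ft_force": force on the tool from outside, world axes, zero at the start; "torque": the same for the moment, N m; "gripper_width": finger opening in m.
Only numpy, scipy, OpenCV 4.12 (cv2) and the standard library are available. Lean on these libraries where they do the work, as an engineer would, in place of code of your own. Each camera call takes 0.05 s, during which the arm holds its last target. There are 200 camera calls.

## Working session

There is one attempt and no reset: what is moved stays moved. The work goes in short steps, each a Python script; the robot and the scene stay as the last script left them, time stands still between calls to the robot, and variables do not carry over. Pictures are saved under pics/ and viewed, about 8 in all and at most 12, crops included, and the job is handed in when it is done.

```bash
mkdir -p pics; ls; python3 - <<'E'
from plant import robot
import cv2
for n in ("scene","side","wrist"):
    c=robot.get_calibration(n); print(n,c)
    cv2.imwrite(f"pics/{n}0.png",robot.grab_frame(n))
a=[cv2.imread(f"pics/{n}0.png") for n in("scene","side")]
print(robot.observe())
E
```

```text
pics
scene {'vertical_fov': 50.76846962659552, 'cx': 277.37810066074053, 'cy': 213.80272280862405, 'rvec': array([ 0.8036499 ,  2.7828617 , -0.79560387]), 'tvec': array([ 0.44170271, -0.21159565,  1.17567402])}
side {'vertical_fov': 55.54151170806693, 'cx': 283.9174850990644, 'cy': 212.74200318668932, 'rvec': array([ 2.42165206, -0.11289989,  0.03099614]), 'tvec': array([-0.50860145,  0.07756789,  0.79597936])}
wrist {'vertical_fov': 68.67028898508084, 'cx': 280.3031943902677, 'cy': 208.19913819274078, 'rvec': array([-2.87765228e+00, -4.11924784e-04,  2.35745250e-03]), 'tvec': array([-0.59932869, -0.0334566 ,  0.37734832])}
{'time': 0.15, 'q': array([-1.24707562e+01,  5.99187954e+00,  5.53947131e+00,  8.96064972e+01,
        7.95830090e-05,  7.75274508e+01]), 'qvel': array([-0.02741593, -0.09893222,  0.09861168,  0.06890164, -0.097978  ,
        0.03968188]), 'joint_torque': array([ 3.56894714e-03, -5.57353413e+01,  5.04006886e+01,  1.24952567e-02,
       -2.60494489e-04,  1.42527287e-05]), 'tool_pos': array([5.99819092e-01, 7.64187518e-05, 3.03310391e-01]), 'tcp_rot': array([-1.79942502e+02, -1.27996089e-02,  9.00017866e+01]), 'ft_force': array([ 0.65560361,  0.9644633 , -0.54995686]), 'torque': array([ 0.01254232,  0.06331652, -0.02419939]), 'gripper_width': 0.08562463861636542}
```

View pics/scene0.png

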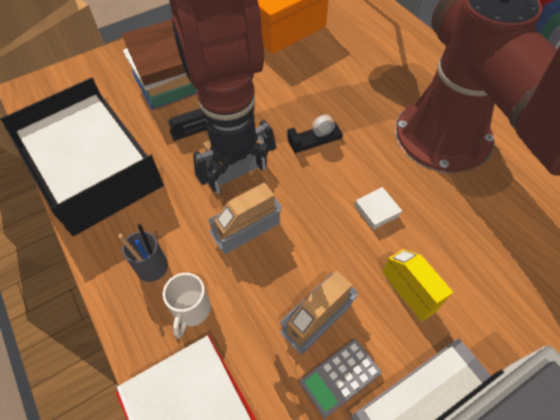

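View pics/side0.png

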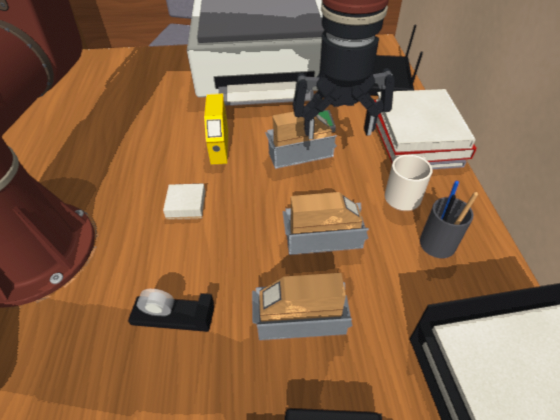

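View pics/wrist0.png

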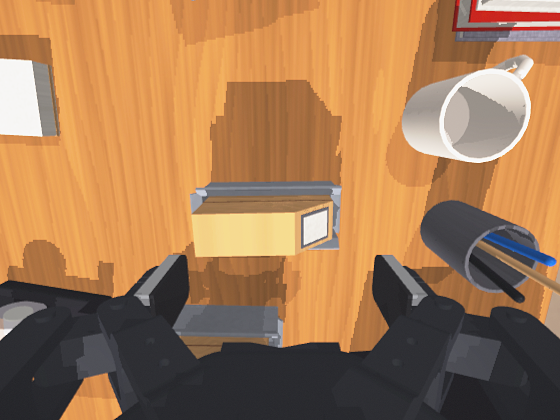

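The bottom case in the side view, at about (300,300), has its label facing the robot, so it is the reversed one. The middle and top cases at (325,215) and (300,130) face away correctly. In the scene view the gripper hides it. Next I locate it and move the wrist camera over it.

```bash
cat > h.py <<'E'
import numpy as np, cv2
from plant import robot
def K(c):
    f=210/np.tan(np.radians(c["vertical_fov"]/2)); return np.array([[f,0,c["cx"]],[0,f,c["cy"]],[0,0,1]])
def proj(c,P): return cv2.projectPoints(np.asarray(P,float),c["rvec"],c["tvec"],K(c),None)[0][:,0]
def ray(c,uv,z):
    R=cv2.Rodrigues(c["rvec"])[0]; C=-R.T@c["tvec"]
    d=R.T@np.linalg.inv(K(c))@[*uv,1]; return C+d*(z-C[2])/d[2]
E
python3 - <<'E'
from h import *
c=robot.get_calibration("side"); w=robot.get_calibration("wrist")
p=ray(c,(315,293),.116); m=ray(c,(318,212),.116); print("target",p,"mid side",m,"far",ray(c,(295,128),.116),"mid wrist",ray(w,(245,230),.116))
robot.move_pose([p[0]+.0,p[1]-.11,.304],[180,0,90])
import pickle
w=robot.get_calibration("wrist"); im=robot.grab_frame("wrist"); cv2.imwrite("pics/w1.png",im)
s=robot.grab_frame("side"); cv2.imwrite("pics/s1.png",s)
pickle.dump((w,c),open("cal1.pkl","wb")); print(robot.observe()["time"],robot.observe()["tool_pos"], robot.observe()["q"])
cv2.imwrite("pics/w1z.png",cv2.resize(im[120:320,140:410],None,fx=2.9,fy=2.9,interpolation=cv2.INTER_CUBIC))
E
```

```text
target [ 0.53937932 -0.2115231   0.116     ] mid side [ 0.56742877 -0.05188205  0.116     ] far [0.5531619  0.19263049 0.116     ] mid wrist [ 0.5685256  -0.02293295  0.116     ]
1.4917 [ 0.54006302 -0.32017574  0.30418293] [-4.25795278e+01  1.09122738e+01  1.09932835e+01  9.00725997e+01
  1.38488646e-02  4.73112304e+01]
```

View pics/w1z.png

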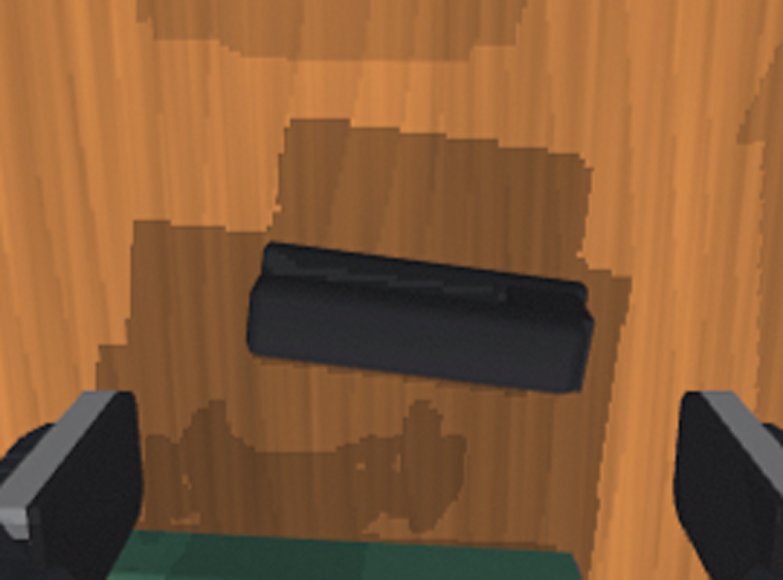

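The wrist view shows a stapler and misses the case: the camera looks towards −y, and my side pick was the side face rather than the top. I'll move to the correct spot.

```bash
python3 - <<'E'
from h import *
import pickle
c=robot.get_calibration("side")
robot.move_pose([.545,-.165,.304],[180,0,90]); robot.pause(.2)
w=robot.get_calibration("wrist"); im=robot.grab_frame("wrist"); cv2.imwrite("pics/w2.png",im)
pickle.dump((w,c),open("cal2.pkl","wb")); print(robot.observe()["time"],robot.observe()["tool_pos"])
z=cv2.resize(im[130:330,140:410],None,fx=2.9,fy=2.9,interpolation=cv2.INTER_CUBIC)
cv2.imwrite("pics/w2z.png",z)
s=cv2.imread("pics/s1.png")
cv2.imwrite("pics/s1z.png",cv2.resize(s[180:350,230:390],None,fx=3.5,fy=3.5,interpolation=cv2.INTER_CUBIC))
E
```

```text
2.4167 [ 0.54496203 -0.16586305  0.30377701]
```

View pics/w2z.png

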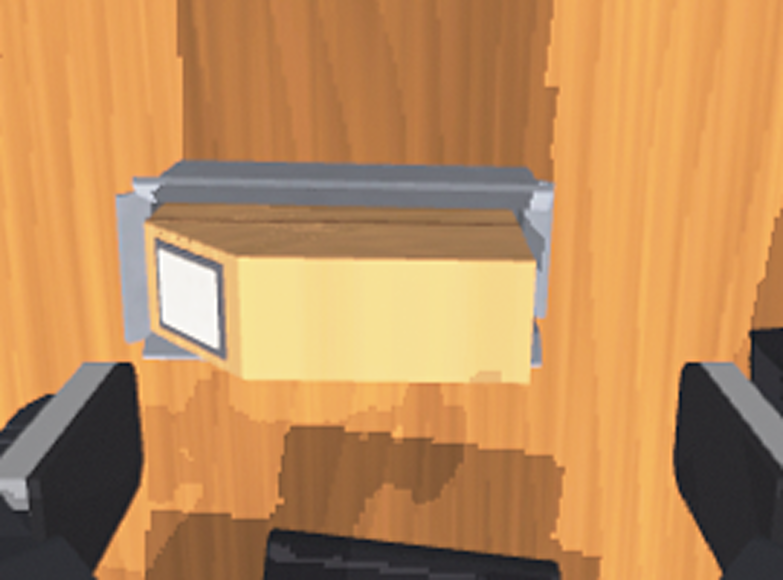

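View pics/s1z.png

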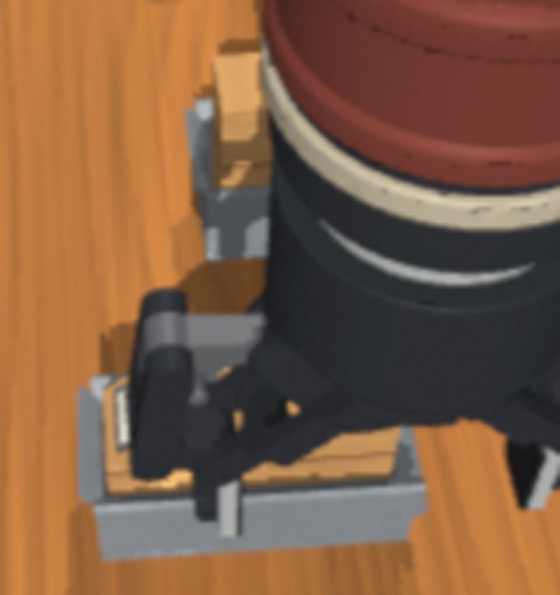

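Wrist crop: the target case has its label at the left, towards the robot. Its top corners are at about (238,257), (535,258), (527,382) and (243,380), and the sleeve's far foot edge runs (185,160)–(535,168). Side crop: the sleeve's near foot edge runs (105,558)–(408,540). I'll fit both poses from these.

```bash
python3 - <<'E'
from h import *
import pickle
from scipy.optimize import least_squares
w,c=pickle.load(open("cal2.pkl","rb"))
W=lambda X,Y:(140+X/2.9-.33,130+Y/2.9-.33); S=lambda X,Y:(230+X/3.5-.36,180+Y/3.5-.36)
def fit(obs,x0):
    def res(p):
        a=np.radians(p[2]);R=np.array([[np.cos(a),-np.sin(a),0],[np.sin(a),np.cos(a),0],[0,0,1]])
        return np.concatenate([proj(cam,[R@(np.array(P)/1e3)+[p[0],p[1],0]])[0]-uv for cam,P,uv in obs])
    r=least_squares(res,x0,x_scale=[.01,.01,1]); print(r.x.round(4),r.fun.round(1)); return r.x
far=[(w,(-148,28,0),W(185,160)),(w,(0,28,0),W(535,168))]
near=[(c,(-148,-28,0),S(105,558)),(c,(0,-28,0),S(408,540))]
s=fit(far+near,[.6,-.18,0]); fit(far,s); fit(near,s)
k=fit([(w,(-65,-20,116),W(535,258)),(w,(-65,20,116),W(527,382)),(w,(25,-20,116),W(238,257)),(w,(25,20,116),W(243,380)),(w,(65,-20,76),W(145,223))],[.53,-.18,180])
a=np.radians(s[2]); print("sleeve centre",s[0]-.074*np.cos(a),s[1]-.074*np.sin(a))
u=lambda P:tuple(np.round((proj(w,[P])[0]-[140,130])*2.9))
R=np.array([[np.cos(a),-np.sin(a)],[np.sin(a),np.cos(a)]])
for P in[(-156,32,68),(-156,-32,68),(0,32,68),(8,0,33)]: print(P,u([*(s[:2]+R@np.array(P[:2])/1e3),P[2]/1e3]))
q=robot.observe()["q"]
for yaw in(0,180,-180):
    print(yaw,robot.ik([k[0],k[1],.16],[180,0,yaw+s[2]]))
E
```

```text
[ 0.5977 -0.2019 -1.5717] [ 0.2 -0.6 -0.3 -0.3 -0.1  0.8  0.5  0.4]
[ 0.5979 -0.2022 -1.3897] [ 0.3 -0.  -0.3 -0. ]
[ 0.5976 -0.2012 -1.8108] [-0.3  0.   0.3 -0. ]
[  0.5183  -0.1985 179.5269] [ 0.3  0.5  1.1 -0.1 -0.4  0.1 -0.2 -0.1 -0.9 -0.2]
sleeve centre 0.5237271646019284 -0.1998895648607678
(-156, 32, 68) (np.float64(114.0), np.float64(182.0))
(-156, -32, 68) (np.float64(124.0), np.float64(352.0))
(0, 32, 68) (np.float64(560.0), np.float64(193.0))
(8, 0, 33) (np.float64(560.0), np.float64(252.0))
0 [-34.45935136  -0.47715803 -16.05344861  74.42370942   0.
 147.11231661]
180 [-34.45935136  -0.47715803 -16.05344861  74.42370942   0.
 -32.88768339]
-180 [-34.45935136  -0.47715803 -16.05344861  74.42370942   0.
 -32.88768339]
```

```bash
python3 - <<'E'
from h import *
x,y=.5185,-.199; o=[180,0,180-1.2]
robot.move_pose([x,y,.23],o)
print(robot.line_to([x,y,.147],vel=.1,guard=15))
robot.set_gripper(0.0); s=robot.observe(); print(s["time"],s["gripper_width"],s["tool_pos"],s["ft_force"])
print(robot.line_to([x,y,.22],vel=.06,guard=40)); s=robot.observe(); print(s["tool_pos"],s["ft_force"],s["torque"])
cv2.imwrite("pics/s3.png",robot.grab_frame("side")); print(robot.line_to([x,y,.285],vel=.1)); robot.pause(.2)
s=robot.observe(); print(s["time"],s["gripper_width"],s["tool_pos"],s["ft_force"],s["q"])
cv2.imwrite("pics/s4.png",robot.grab_frame("side"))
E
```

```text
False
5.3333 0.039589413900902995 [ 0.5187543  -0.19913991  0.14750181] [-0.41969105 -0.43455778  4.67472616]
False
[ 0.51832383 -0.19888702  0.21949514] [ 0.05122821 -0.05264022 -3.3628833 ] [-0.03268215 -0.00488302 -0.01338171]
False
7.75 0.039435053041779175 [ 0.51826219 -0.1988375   0.28418722] [ 0.06815076  1.07750139 -2.51249005] [-3.44912831e+01 -2.00171334e+00 -4.61087923e+00  8.74630342e+01
 -5.88862924e-04 -3.32910035e+01]
```

View pics/s4.png

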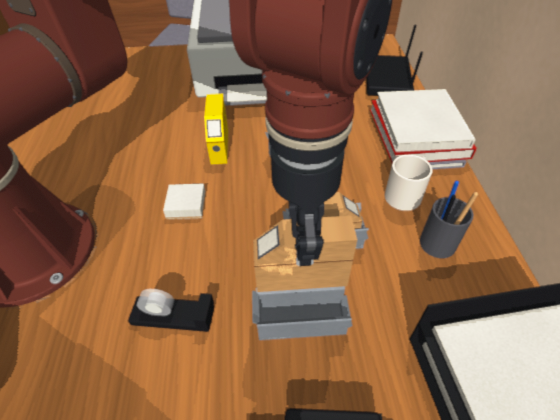

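The case is out, hanging level, and the empty sleeve is visible around (300,312). Now I'll turn it half round above the sleeve and check the alignment.

```bash
python3 - <<'E'
from h import *
import pickle
q=robot.observe()["q"].copy(); q[5]+=180-.4; robot.goto_joints(q)
robot.line_to([.5235,-.1999,.285],vel=.1,rotation=[180,0,-1.6]); robot.pause(.2)
s=robot.observe(); print(s["time"],s["gripper_width"],s["tool_pos"],s["tcp_rot"],s["ft_force"])
c=robot.get_calibration("side"); w=robot.get_calibration("wrist")
a=robot.grab_frame("side"); b=robot.grab_frame("wrist"); cv2.imwrite("pics/s5.png",a); cv2.imwrite("pics/w5.png",b)
pickle.dump((w,c),open("cal5.pkl","wb"))
A=cv2.resize(a[205:355,230:370],None,fx=4,fy=4,interpolation=cv2.INTER_CUBIC)
cv2.imwrite("pics/c5.png",A)
E
```

```text
10.8917 0.0397617055023185 [ 0.5234255  -0.19988338  0.28493892] [-1.79996075e+02  9.49140713e-03 -1.59118770e+00] [ 0.6768685  -0.00740493 -2.67843628]
```

View pics/c5.png

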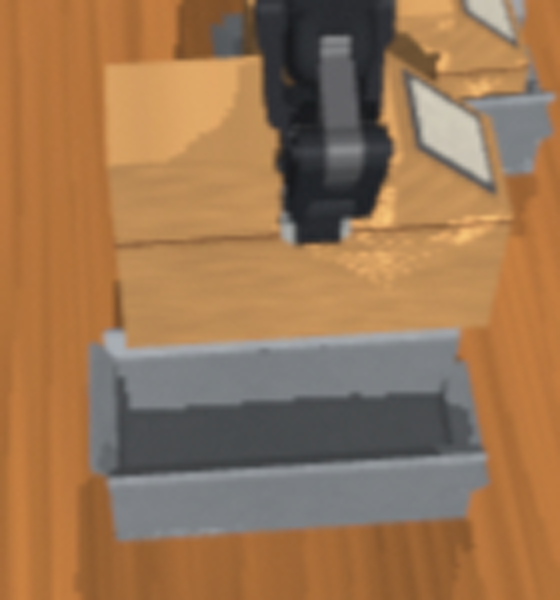

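View pics/w5.png

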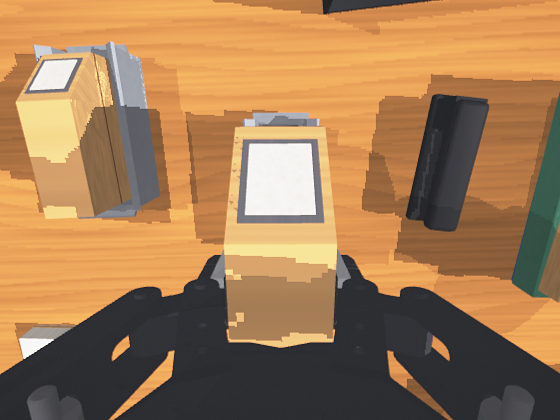

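The label end now faces +x. I'll check the case against the sleeve numerically in both views.

```bash
python3 - <<'E'
from h import *
import pickle
from scipy.optimize import least_squares
w,c=pickle.load(open("cal5.pkl","rb"))
S=lambda X,Y:(230+X/4-.37,205+Y/4-.37)
def fit(obs,x0):
    def res(p):
        a=np.radians(p[2]);R=np.array([[np.cos(a),-np.sin(a),0],[np.sin(a),np.cos(a),0],[0,0,1]])
        return np.concatenate([proj(cam,[R@(np.array(P)/1e3)+[p[0],p[1],0]])[0]-uv for cam,P,uv in obs])
    r=least_squares(res,x0,x_scale=[.01,.01,1]); print(r.x.round(4),r.fun.round(1)); return r.x
z=144
print("sleeve"); s=fit([(c,(-148,-28,0),S(120,540)),(c,(0,-28,0),S(468,517))],[.6,-.2,0])
print("case side"); fit([(c,(-65,-20,z),S(128,347)),(c,(65,-20,z),S(490,326)),(c,(65,-20,z+70),S(510,220))],[.52,-.2,0])
print("case wrist"); fit([(w,(25,-20,z+110),(336,243)),(w,(25,20,z+110),(225,243)),(w,(65,-20,z+70),(326,127)),(w,(65,20,z+70),(235,127))],[.52,-.2,0])
print("lip centre y", ray(w,(280.7,122),.033), ray(w,(280.7,114),0.0))
E
```

```text
sleeve
[ 0.5978 -0.2012 -1.4259] [-0.1  0.   0.1 -0. ]
case side
[ 0.5253 -0.1998 -2.0884] [-0.5  0.  -0.5  0.6  0.9 -0.7]
case wrist
[ 0.5243 -0.1997 -1.6108] [ 2.1  1.7 -2.1  1.6  0.1 -1.7 -0.1 -1.8]
lip centre y [ 0.59222618 -0.20201929  0.033     ] [ 0.60099618 -0.20231141  0.        ]
```

Agreement is within about 1 mm, so I'll lower it under guard.

```bash
python3 - <<'E'
from h import *
x,y=.5228,-.1998
robot.line_to([x,y,.225],vel=.1)
g=robot.line_to([x,y,.160],vel=.05,guard=12); s=robot.observe(); print(g,s["tool_pos"],s["ft_force"],s["torque"])
if not g:
    g=robot.line_to([x,y,.1455],vel=.02,guard=8); s=robot.observe(); print(g,s["tool_pos"],s["ft_force"],s["gripper_width"])
print(s["time"])
cv2.imwrite("pics/s6.png",robot.grab_frame("side"))
E
```

```text
False [ 0.52300039 -0.19992643  0.16040933] [-0.28469694 -0.30752861 -2.43783195] [0.01043185 0.00567206 0.01496888]
True [ 0.52277692 -0.19981238  0.14751248] [ 0.28736099 -1.5407161   4.28756829] 0.03964833966356173
13.8
```

It touched the floor at TCP z = 0.1475, the same height as when I first grasped it, so it is home. Now I release and retreat.

```bash
python3 - <<'E'
from h import *
robot.set_gripper(.085); robot.pause(.2)
p=robot.observe()["tool_pos"]
print(robot.line_to([p[0],p[1],.26],vel=.1,guard=15))
robot.move_pose([.50,-.0,.36],[180,0,0]); robot.pause(.3)
s=robot.observe(); print(s["time"],s["tool_pos"],s["ft_force"])
a=robot.grab_frame("side"); b=robot.grab_frame("scene"); cv2.imwrite("pics/s7.png",a)
z=lambda i:cv2.resize(i,(400,600),interpolation=cv2.INTER_CUBIC)
cv2.imwrite("pics/c7.png",np.hstack([z(a[170:380,230:370]),z(b[60:270,160:300])]))
E
```

```text
False
17.05 [ 0.50003276 -0.00077264  0.35934902] [-0.44584843 -0.28749476 -0.07559177]
```

View pics/c7.png

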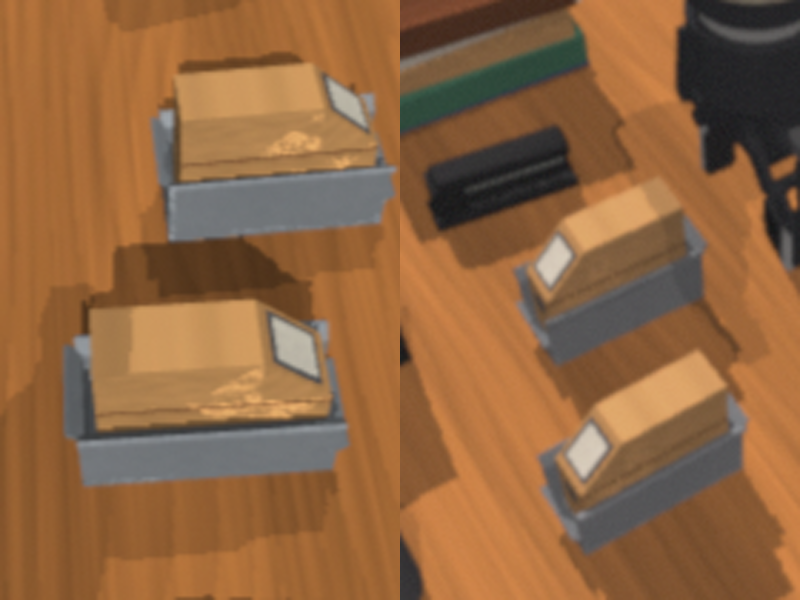

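Both views show the case upright and fully down in its own sleeve, with its label at the front lip. It matches the neighbouring case, which has not moved, and the gripper is clear.

```bash
python3 -c "
from plant import robot
print(robot.job_done())"
```

```text
the job is handed in; nothing more can be done
None
```

The reversed case is turned round and back in its own sleeve, with its sloping label end at the low front lip. I handed the job in at about 17 s.

- **Seating:** I lowered it slowly with the force guard on. It touched the sleeve floor at TCP height 0.1475 m, the same height as when I first gripped it, so it is fully home.
- **Final views:** After release, the side and scene pictures show it upright and seated, with the gripper clear. They also show the neighbouring case undisturbed. I took no close final picture of the third case; the arm stayed well away from it.
- **Disagreements:** The side and wrist estimates of the held case differed by about 1 mm and 0.5°, well within the sleeve's play. My first wrist picture missed the case and had to be retaken.

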